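# Hang the keyhole jar holder and load it

## Robot

A 6-joint arm with a two-finger parallel gripper is mounted at the origin on a cart in front of the work surface, level with it; the furniture and walls round the work are solid. World frame = base frame: x ahead of the robot, y to its left, z up, the work surface at z = 0. Lengths are in mm, angles in rad, forces in N, time in s.
With the tool pointing down it reaches from about 275 to 750 mm from the base axis. Payload 10.2 kg.
Tool frame: the origin (TCP) lies at the centre of the arm's flange, where the gripper is bolted on; the fingertips stand 173 mm ahead of it and the grasp point (between the pads) lies 155 mm ahead of it; z points along the fingers, y is the line along which they close (so a half turn about z gives the same grasp; the last joint's range is limited). The gripper opens to 85 mm and grips with 20 to 120 N. Pads are 22 mm wide; open, the fingers measure 114 mm over their backs; the gripper's body (76 mm by 85 mm) begins 54 mm behind the grasp point. The pads swing forward as they close: fully open they stand 13 mm farther back than shut.
Start: joints at [-1.457, 0.313, 1.498, -0, 1.331, -0.223], TCP at [173.484, -495.516, 404.694] pointing down, gripper open.
Joint ranges: [-2.94, 2.94], [-0.97, 2.17], [0.19, 2.56], [-1.23, 4.37], [0.02, 3.11], [-2.88, 2.88]. Speed limits (rad/s): [2.39, 2.39, 3.01, 3.14, 3.14, 3.14].

## Interface

Orientations are given as a unit quaternion [w, x, y, z].
In Python, from rig import ctrl gives the robot as it stands.
- The arm moves only by the tool drive_effector, called after "Call:" by a JSON object that holds its "fn" and its "kwargs". Schema: {"type":"object","properties":{"ticks":{"type":"array","items":{"type":"object","properties":{"d":{"type":"array","items":{"type":"number"},"minItems":3,"maxItems":3},"rotvec":{"type":"array","items":{"type":"number"},"minItems":3,"maxItems":3}},"additionalProperties":false},"minItems":1,"maxItems":8},"jaw":{"type":"number"},"squeeze":{"type":"number"},"only":{"type":"string"},"quiet":{"type":"boolean"},"lines":{"type":"string"}},"required":["ticks"],"additionalProperties":false}. ticks is a list of rows, 1 to 8 of them, each an object with the fields d (a list: dx, dy, dz in shares of 0.5 m (1.0 is 0.5 m)), rotvec (a list: a rotation vector rx, ry, rz in normalised numbers (1 is 90 degrees)); a field left out counts as zero; each row is the pose to reach, as a shift and turn from the pose commanded when the call began, along the tool's axes at that moment; what a row does not reach only later rows make up. A row lasts 1/10 s, in which the tool goes at most 50 mm and 0.15 rad, less where a joint would pass 70% of its speed; a pose out of reach is approached as far as the arm can. jaw is the opening from 0.0 (shut) to 1.0 (fully open), set as the call begins (left out keeps the last). The fingers move at their own pace and stop on an object; squeeze is the grip in N (left out, the last holds). Time passes only in rows, so rows that do not move let the fingers close. The tool returns the time, the measured TCP pose, the force, the opening and the grip force at its end. only (a regular expression) keeps the lines of the reply that match it, lines (a string "A,B") keeps lines A to B, and quiet returns only ok. A shift or turn number past 1, either way, is cut back to 1. Input that does not fit is refused with a message, and nothing moves.
- ctrl.sense(): the state, without advancing time (a new reading comes with each control period).
- ctrl.capture(name): name is "side" or "top"; returns the picture (384x512x3 uint8, red, green, blue); there is no depth.
- ctrl.calibration(name): a dict with "fx", "fy", "cx", "cy" (pixels), "position" and "attitude" of the camera in the world. Camera axes: x right, y down, z forward; pixel columns grow to the right and rows downward; lengths in mm; the calibration is good to about 2 mm. A picture is of the moment at which its call begins. calibration takes no time and is no camera call.
- ctrl.finish_job(): hands the job in; it is judged then, once.
The state is a dict: "time_s": time; "joints": joint angles; "dq": joint speeds; "tau": joint torques, N m; "eef_pos": TCP position; "ee_rot": TCP orientation; "force": force on the tool from outside, world axes, zero at the start; "wrist_torque": the same for the moment, N m; "grip_width": opening from 0.0 (shut) to 1.0 (fully open); "grip_force": force on a finger pad.
Only numpy, scipy, OpenCV 4.12 (cv2) and the standard library are available. Lean on these libraries where they do the work, as an engineer would, in place of code of your own. Each camera call takes 0.05 s, during which the arm holds its last target. There are 200 camera calls.

## Task

Hang the grey metal holder on the screw that sticks out of the upright board: pass the wide part of the keyhole in its back plate over the screw head and pull the holder down until the screw sits at the top of the narrow slot. Then, with the holder hanging there by itself, stand the small red-capped jar from the front of the bench upright in it. Let go of everything, and leave the other things on the bench where they are and the jar upright throughout.

Things in the scene. Friction and masses are not known exactly. Their poses are not given: they have to be found in the camera images.
- holder: Loose grey sheet-metal pocket, 0.22 kg, upright, open on top. Origin: underside centre; z up, +x to its back plate, which goes against the board. Outside 80 (x) by 64 mm (y). Floor 3, side walls 3 thick, 56 high: grip across these (64 mm) from above; at x -8, z 40 the hand clears the board. Front wall 36 high. Inside x -37 to 36, y 58 wide. Back plate x 36 to 40, 64 wide, 90 high, has a keyhole.
- holder_entry (a point): Centre of the keyhole's round 20 mm hole, at mid-thickness of the holder's 4 mm back plate: (38, 0, 58) mm in the holder's frame, axes as the holder's. From z = 62 to 72 mm the opening tapers upward into a slot 9 mm wide with its closed top at z = 79.5 mm.
- holder_seat (a point): Where the screw's axis lies when the holder hangs home, at the top of the slot, at mid-thickness of the back plate: (38, 0, 76.5) mm in the holder's frame, 18.5 mm above holder_entry.
- screw: Fixed steel pan-head screw in the front face of the board, 146 to 151 mm above the bench. Origin: on its axis where it leaves the face; -x points out along it to the robot's side, z up. Shank 6 mm diameter for 8 mm, then a round head 14 mm diameter, 4 mm thick, its face at x = -12 mm. The hung back plate lies between board and head with 4 mm of play.
- board: Fixed upright plywood board, 18 mm thick (x), 240 mm wide (y), 166 mm high, on two steel angle brackets behind it. Origin: centre of its underside; -x is the side with the screw, front face at x = -9 mm. The screw is square to this face; its place along y differs. Small flush screws in the face are not for hanging.
- jar: Loose small round jar with a red cap, 0.11 kg, standing on the front part of the bench (a like jar at the very back belongs to the room). Body 42 mm, cap 45 mm in diameter; 106 mm high, cap from 85 mm up. Origin: centre of its underside, z up. Grip it round the cap: at 90 mm the fingertips stay above the holder's side walls.
- stapler: Bystander, loose: blue stapler, 36 x 137 x 40 mm. Origin: centre of its underside.
- clamp: Bystander, loose: black spring clamp with orange tips lying flat, 59 x 122 x 20 mm. Origin: centre of its underside.
- tape_measure: Bystander, loose: yellow tape measure, 35 x 89 x 62 mm. Origin: centre of its underside.
- washer_tin: Bystander, loose: small round open tin of washers, 61 mm diameter, 24 mm high. Origin: centre of its underside.
- label_roll: Bystander, loose: white roll of labels standing on its face, 62 mm diameter, 51 mm high. Origin: centre of its underside.

How it is judged:
By the outcome, as a careful person would: the job done as asked, in the order asked, and still so for the second after the job is handed in, with the robot touching nothing.
It also fails if it takes over 61 s, if anything falls off the work surface, if the arm or the gripper's body presses on something with over 40 N, if the wrist force passes 120 N, or if a joint passes its speed limit or range.

## Working session

There is one attempt and no reset: what is moved stays moved. The work goes in short steps, Python scripts to look and compute and a tool call to move; the robot and the scene stay as the last step left them, time stands still between calls to the robot, and variables do not carry over. Pictures are saved under pics/ and viewed, at most 10 in all, crops included, and the job is handed in when it is done.

```bash
ls; mkdir -p pics; python3 - <<'E'
from rig import ctrl
import cv2
for n in("side","top"):
    cv2.imwrite(f"pics/{n}0.png",cv2.resize(ctrl.capture(n)[...,::-1],None,fx=1.5,fy=1.5,interpolation=cv2.INTER_CUBIC)); print(n,ctrl.calibration(n))
print(ctrl.sense())
E
```

```text
pics
rig.py
side {'fx': 389.3329618960547, 'fy': 389.3329618960547, 'cx': 268.44570271748324, 'cy': 198.13859637618884, 'position': array([359.31478409, 828.54037553, 686.04782635]), 'attitude': array([ 0.03856146, -0.07934921,  0.88846955, -0.45037603])}
top {'fx': 417.14253929400763, 'fy': 417.14253929400763, 'cx': 254.15625711326106, 'cy': 190.7745652700629, 'position': array([ 357.27052161,   32.21038985, 1357.64855529]), 'attitude': array([-0.04536222,  0.70832914, -0.70331685,  0.0394653 ])}
{'time_s': 0.1, 'joints': array([-1.45738995e+00,  3.13404169e-01,  1.49835753e+00, -4.87368904e-05,
        1.33099183e+00, -2.23367277e-01]), 'dq': array([ 1.98932542e-03, -8.73862425e-04, -3.80426511e-03, -1.65560039e-03,
       -5.97452543e-05, -3.37176493e-03]), 'tau': array([ 3.20016436e-03, -4.12895143e+01, -2.60142606e+01, -1.15797206e-04,
        2.96381324e-03, -2.93082064e-05]), 'eef_pos': array([ 173.48036272, -495.47685026,  404.18835136]), 'ee_rot': array([-5.80863770e-04,  9.85855266e-01,  1.67597903e-01,  8.26478745e-06]), 'force': array([ 0.27349345, -0.35457978, -0.39905476]), 'wrist_torque': array([-0.00078093,  0.01668849, -0.03990522]), 'grip_force': 0.0, 'grip_width': 0.9975515028640708}
```

View pics/side0.png

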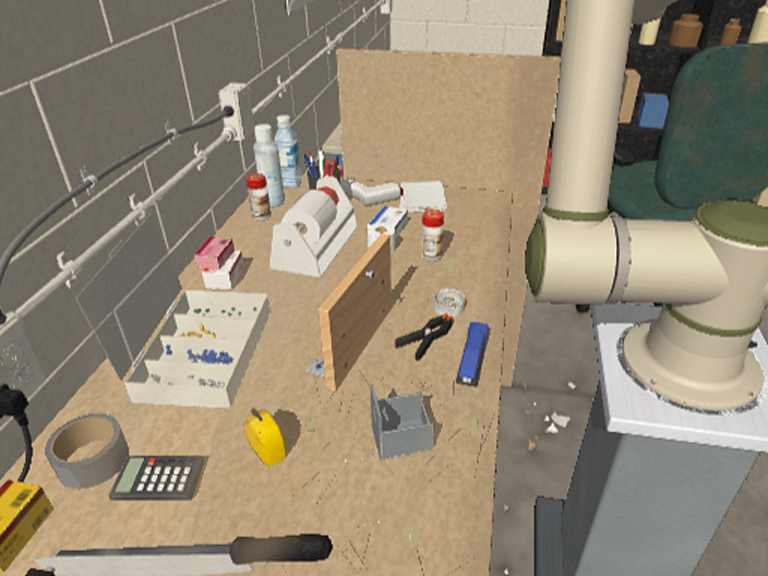

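View pics/top0.png

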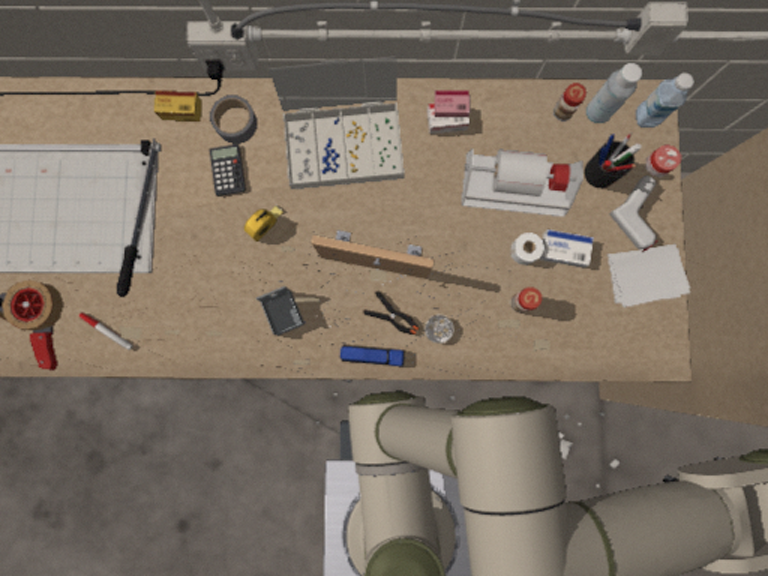

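Side view (1.5x scale): holder at about (402,422) with its back plate on the left, screw head at (370,272), jar at (432,235). Top view: holder (282,312), screw (376,261), jar (529,298). I'll zoom in on these for accurate pixels.

```bash
cat > h.py <<'E'
import numpy as np, cv2
from scipy.spatial.transform import Rotation as R
from rig import ctrl
def cal(n):
    c=ctrl.calibration(n); q=np.asarray(c["attitude"]); return c,R.from_quat(q[[1,2,3,0]]).as_matrix()
def ray(n,uv):
    c,M=cal(n); d=M@np.array([(uv[0]-c["cx"])/c["fx"],(uv[1]-c["cy"])/c["fy"],1]); return np.array(c["position"]),d/np.linalg.norm(d)
def onz(n,uv,z):
    p,d=ray(n,uv); return p+d*(z-p[2])/d[2]
def tri(us,ut):
    (p,d),(q,e)=ray("side",us),ray("top",ut)
    s=np.linalg.lstsq(np.c_[d,-e],q-p,rcond=None)[0]; a,b=p+d*s[0],q+e*s[1]
    return (a+b)/2,np.linalg.norm(a-b)
def proj(n,P):
    c,M=cal(n); v=M.T@(np.asarray(P,float)-c["position"]); return np.array([c["fx"]*v[0]/v[2]+c["cx"],c["fy"]*v[1]/v[2]+c["cy"]])
def tile(img,x,y,w,h,f,W=400,H=300):
    t=cv2.resize(img[y:y+h,x:x+w],None,fx=f,fy=f,interpolation=cv2.INTER_CUBIC)[...,::-1].copy()
    for k in range(-x%10,w,10): cv2.putText(t,str(x+k),(int(k*f),8),0,.3,(0,0,255)); cv2.line(t,(int(k*f),9),(int(k*f),14),(0,0,255))
    for k in range(-y%10,h,10): cv2.putText(t,str(y+k),(0,int(k*f)+4),0,.3,(0,0,255)); cv2.line(t,(20,int(k*f)),(25,int(k*f)),(0,0,255))
    return t
E
python3 - <<'E'
from h import *
s,t=ctrl.capture("side"),ctrl.capture("top")
a=tile(s,240,250,57,60,7)[:300,:400]
def z(i,x,y,w,h): return cv2.resize(tile(i,x,y,w,h,400/w),(400,300))
cv2.imwrite("pics/z.png",np.vstack([np.hstack([z(s,235,250,72,54),z(t,165,180,56,42)]),np.hstack([z(s,205,150,72,54),z(t,204,150,88,66)])]))
def red(i,x0,x1,y0,y1):
    h=cv2.cvtColor(i,cv2.COLOR_RGB2HSV); m=(((h[...,0]<8)|(h[...,0]>172))&(h[...,1]>130)&(h[...,2]>80)).astype(np.uint8)
    ys,xs=np.nonzero(m[y0:y1,x0:x1]); return xs.mean()+x0,ys.mean()+y0,xs.min()+x0,xs.max()+x0,ys.min()+y0,ys.max()+y0
print(red(s,275,302,132,180),red(t,335,370,185,212))
a,b=red(s,275,302,132,180)[:2],red(t,335,370,185,212)[:2]
print(tri(a,b))
E
```

```text
(np.float64(288.31404958677683), np.float64(145.7603305785124), np.int64(281), np.int64(295), np.int64(140), np.int64(151)) (np.float64(352.71223021582733), np.float64(199.0359712230216), np.int64(346), np.int64(360), np.int64(192), np.int64(206))
(array([ 487.02195189, -256.82061725,   91.61802519]), np.float64(0.8489861186187361))
```

View pics/z.png

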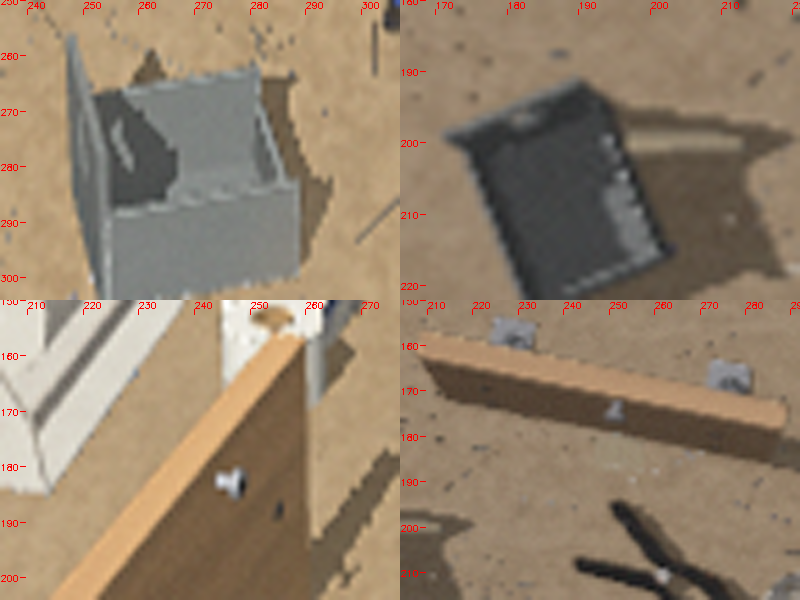

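The zoom shows the holder's back-plate top edge at about (171,199)–(190,191) in the top picture. The near top corner in the side picture is about (252,267) and the far one (247,256). The screw is at about (247,183) in side and (251,174) in top. Next I fit edges and triangulate.

```bash
python3 - <<'E'
from h import *
np.set_printoptions(precision=1,suppress=True)
s,t=ctrl.capture("side"),ctrl.capture("top")
# board front top edge, top view
g=cv2.cvtColor(t,cv2.COLOR_RGB2GRAY).astype(float); pts=[]
for u in range(215,284,2):
    v0=163.5+(u-209.5)*.2; r=np.arange(int(v0)-4,int(v0)+6); d=np.clip(-np.diff(g[r,u]),0,None); d[d<.4*d.max()]=0
    pts.append((u,(d*(r[:-1]+.5)).sum()/d.sum()))
vx,vy,x0,y0=cv2.fitLine(np.float32(pts),cv2.DIST_HUBER,0,.01,.01).ravel(); L=lambda u:(u,y0+(u-x0)*vy/vx)
A,B=onz("top",L(209.5),166),onz("top",L(288.5),166); e=(A-B)/np.linalg.norm(A-B)
print("board edge",A,B,np.linalg.norm(A-B),"yaw",np.arctan2(-e[0],e[1]))
# screw: low-saturation blob
for n,i,(x,y,w,h) in(("side",s,(240,176,14,16)),("top",t,(246,168,10,12))):
    hs=cv2.cvtColor(i,cv2.COLOR_RGB2HSV)[y:y+h,x:x+w]; print(n,x,y); print(hs[...,1]); print(hs[...,2])
T=lambda x,y:(235+x/5.556,250+y/5.556); U=lambda x,y:(165+(x-400)/7.143,180+y/7.143)
for a,b in((T(92,92),U(443,135)),(T(69,35),U(580,80))): print("plate",*tri(a,b))
print("bottom near",onz("side",T(105,300),0))
E
```

```text
board edge [582.9 173.  166. ] [537.6 -56.1 166. ] 233.5630490880954 yaw -0.19491052405433512
side 240 176
[[112 110 112 110 109 114 113 104 110 105 104 109 114 104]
 [111 110 113 111 109 106 113 106 106 106 108 116 111 111]
 [110 112 117 114 109 115 110 108 110 111 107 107 109 111]
 [117 113 104 108 109 116 115 120 107 111 112 109 105 110]
 [112 107 108 115 103 109 110  31  38  98 111 107 114 100]
 [110 109 109  96  11  18  27  10  11  64 115 109 113 105]
 [113 113 105  62  10  10   9  10  18  72 115 112 109 100]
 [117 113 110  83   5   2   9   8  15  93 110 107 110 104]
 [113 106 106 119 122 105   4  15  10  97 113 107 110 109]
 [111 113 111 114 115 113  58   4  83 112 107 107 104 107]
 [116 112 111 111 108 115 118 100 113 112 112 104 107 106]
 [108 108 112 116 111 107 105 115 110 104 111 106 102 113]
 [106 108 108 117 110 106 105 113 111 107 105 112 109 105]
 [113 113 114 116 106 107 110 112 106 109 107 113 102 107]
 [111 109 107  99 108 107 117 107 109 109 103 106 110 108]
 [103 111 109 110 107 106 108 107 114 111 109 107 105 108]]
[[223 222 224 222 164 107 111 113 118 121 118 11
[... 1363 characters left out ...]
8  93  92  98  89]
 [ 67  71  68  73  59  32  59  85  88  94]]
[[183 185 184 184 182 182 180 179 182 180]
 [187 184 183 182 181 184 181 185 183 183]
 [124 125 141 159 182 186 181 185 180 180]
 [ 84  86  96 103 122 123 126 141 162 182]
 [ 82  84  84  85 101 117 108  90 110 119]
 [ 79  83  80  84 108 131 102  81  84  87]
 [ 84  86  85 105 129 128  93  82  83  80]
 [ 81  83  89 101 122 121 102  80  83  83]
 [ 81  83  82  88  83  84  83  74  84  80]
 [ 83  82  82  81  80  78  78  77  80  84]
 [126 117  97  93  86  81  82  83  81  83]
 [156 150 149 146 135 128 122  96  93  79]]
plate [484.4 293.2 112.5] 6.404952045963469
plate [508.4 240.1  85.7] 0.7711634421431455
bottom near [484.5 295.9   0. ]
```

```bash
python3 - <<'E'
from h import *
np.set_printoptions(precision=2,suppress=True)
for us in((247.4,182.6),(247.8,182.6)): print("head",*tri(us,(250.9,175.3)))
t=ctrl.capture("top"); x,y,w,h=155,180,70,50
hs=cv2.resize(cv2.cvtColor(t,cv2.COLOR_RGB2HSV)[y:y+h,x:x+w,1],None,fx=4,fy=4,interpolation=cv2.INTER_LINEAR)
m=(hs<50).astype(np.uint8); n,l,st,c=cv2.connectedComponentsWithStats(m); k=1+np.argmax(st[1:,4]); m=cv2.morphologyEx((l==k).astype(np.uint8),cv2.MORPH_OPEN,np.ones((5,5)))
cn=max(cv2.findContours(m,0,1)[0],key=len); P=(cn[:,0]+.5)/4-.5+[x,y]
hull=cv2.convexHull(P.astype(np.float32)); ap=cv2.approxPolyDP(hull,1.2,True)[:,0]; print(ap)
# fit lines along hull poly sides (contour pts within .6px, middle part)
for i in range(len(ap)):
    a,b=ap[i],ap[(i+1)%len(ap)]; L=np.linalg.norm(b-a)
    if L<12: continue
    d=(b-a)/L; s=(P-a)@d; o=(P-a)@[-d[1],d[0]]; q=P[(s>.1*L)&(s<.9*L)&(abs(o)<1.2)].astype(np.float32)
    f=cv2.fitLine(q,cv2.DIST_HUBER,0,.01,.01).ravel(); 
    e=[f[2:]+f[:2]*((p-f[2:])@f[:2]) for p in(a,b)]
    for z in(0,56,90):
        A,B=onz("top",e[0],z),onz("top",e[1],z); v=B-A; print(z,A[:2],B[:2],"len",np.linalg.norm(v),"ang",np.arctan2(v[1],v[0])%(np.pi/2))
cv2.imwrite("pics/m.png",m*255)
E
```

```text
head [548.79  52.77 148.95] 0.2521440341547385
head [548.28  52.71 149.06] 0.7206447139916585
[[189.38 190.38]
 [194.38 194.88]
 [203.38 214.88]
 [184.38 223.12]
 [180.38 220.12]
 [170.38 197.88]]
0 [505.96 240.5 ] [439.73 211.56] len 72.27657646226108 ang 0.411892678923623
56 [499.83 231.91] [436.33 204.17] len 69.29532754765532 ang 0.4118926789236226
90 [496.1  226.69] [434.26 199.67] len 67.48528356378765 ang 0.4118926789236226
0 [438.28 207.97] [412.17 269.73] len 67.0484321797677 ang 0.39993873240940636
56 [434.94 200.72] [409.91 259.93] len 64.28283265297888 ang 0.3999387324094057
90 [432.91 196.32] [408.53 253.98] len 62.603718654571395 ang 0.3999387324094059
0 [423.45 282.93] [497.2  315.03] len 80.4309536987721 ang 0.4105900452534908
56 [420.72 272.58] [491.43 303.36] len 77.11335475936525 ang 0.41059004525349063
90 [419.07 266.31] [487.92 296.28] len 75.0990982604395 ang 0.41059004525349024
0 [495.51 318.44] [522.01 257.34] len 66.59402587374983 ang 0.40930503684491093
56 [489.8  306.63] [515.21 248.06] len 63.84716960200872 ang 0.4093050368449094
90 [486.34 299.46] [511.09 242.42] len 62.17943543702304 ang 0.4093050368449107
```

```bash
cat >> h.py <<'E'
def need(x,y,z,psi):
    s=ctrl.sense(); q=s["ee_rot"]; M=R.from_quat(np.asarray(q)[[1,2,3,0]]).as_matrix(); c,k=np.cos(psi),np.sin(psi)
    T=np.array([[c,k,0],[k,-c,0],[0,0,-1.]]); d=np.array([x,y,z])-s["eef_pos"]
    print("tool d",np.round(M.T@d,2),"rot",np.round(R.from_matrix(M.T@T).as_rotvec(),4),"dist",round(np.linalg.norm(d),1),"t",round(s["time_s"],2),"F",np.round(s["force"],1),"grip",round(s["grip_width"],3),round(s["grip_force"],1),"pos",np.round(s["eef_pos"],1))
E
python3 -c "
from h import *
need(454.3,252.5,400,.41)"
```

```text
tool d [ 512.22 -613.17    4.8 ] rot [-0.0003 -0.0001 -0.0732] dist 799.0 t 0.35 F [-0.1 -0.4 -0. ] grip 1.002 0.0 pos [ 173.5 -495.5  404.6]
```

The rows are not in the units I measure in: shifts go in shares of 0.5 m and turns go in shares of 90 degrees. I convert before sending: -288 mm is -0.576, -252 mm is -0.504, -0.073 rad is -0.0465.

Call:
{"fn": "drive_effector", "kwargs": {"ticks": [{"d": [0.06,-0.072,0]},{"d": [0.12,-0.144,0],"rotvec": [0,0,-0.0127]},{"d": [0.18,-0.216,0],"rotvec": [0,0,-0.0255]},{"d": [0.24,-0.288,0],"rotvec": [0,0,-0.0382]},{"d": [0.3,-0.36,0],"rotvec": [0,0,-0.0465]},{"d": [0.36,-0.432,0],"rotvec": [0,0,-0.0465]},{"d": [0.42,-0.504,0],"rotvec": [0,0,-0.0465]},{"d": [0.48,-0.576,0],"rotvec": [0,0,-0.0465]}], "jaw": 1.0}}

```text
time_s: 1.15
eef_pos: [304.9, -142.5, 404.9]
ee_rot: [0.0, 0.979, 0.203, 0.0]
force: [1.0, -1.1, 0.9]
grip_width: 1.0
grip_force: 0.0
```

```bash
python3 -c "
from h import *
need(454.3,252.5,400,.41)"
```

```text
tool d [ 294.22 -303.03    4.75] rot [ 0.0008 -0.0004 -0.001 ] dist 422.4 t 1.15 F [ 1.  -1.1  0.9] grip 1.0 0.0 pos [ 304.9 -142.5  404.9]
```

In the tool's units: -273 mm is -0.546, 265 mm is 0.53.

Call:
{"fn": "drive_effector", "kwargs": {"ticks": [{"d": [0.068,-0.07,0]},{"d": [0.136,-0.14,0]},{"d": [0.204,-0.21,0]},{"d": [0.272,-0.28,0]},{"d": [0.34,-0.35,0]},{"d": [0.408,-0.42,0]},{"d": [0.476,-0.49,0]},{"d": [0.53,-0.546,0]}]}}

```text
time_s: 1.95
eef_pos: [439.4, 214.2, 404.6]
ee_rot: [-0.0, 0.979, 0.204, 0.0]
force: [0.3, -0.3, 0.6]
grip_width: 1.002
grip_force: 0.0
```

Call:
{"fn": "drive_effector", "kwargs": {"ticks": [{"d": [0.02,-0.02,0]},{"d": [0.028,-0.03,0]},{"d": [0.028,-0.03,0]}]}}

```text
time_s: 2.25
eef_pos: [445.9, 230.7, 404.6]
ee_rot: [0.0, 0.979, 0.204, -0.0]
force: [-0.5, 0.1, 0.8]
grip_width: 0.997
grip_force: 0.0
```

```bash
python3 -c "
from h import *
need(454.3,252.5,300,.41)"
```

```text
tool d [ 16.43 -16.69 104.56] rot [ 0.0001  0.0005 -0.0001] dist 107.2 t 2.25 F [-0.5  0.1  0.8] grip 0.997 0.0 pos [445.9 230.7 404.6]
```

In the tool's units: 130 mm is 0.26, 110 mm is 0.22.

Call:
{"fn": "drive_effector", "kwargs": {"ticks": [{"d": [0.016,-0.016,0.06]},{"d": [0.0328,-0.0334,0.14]},{"d": [0.0328,-0.0334,0.22]},{"d": [0.0328,-0.0334,0.26]},{"d": [0.0328,-0.0334,0.26]}]}}

```text
time_s: 2.75
eef_pos: [453.9, 251.3, 272.7]
ee_rot: [0.0, 0.979, 0.203, -0.003]
force: [0.1, -0.2, 0.9]
grip_width: 0.998
grip_force: 0.0
```

```bash
python3 -c "
from h import *
need(454.3,252.5,195,.41)
s,t=ctrl.capture('side'),ctrl.capture('top')
z=lambda i,x,y,w,h:cv2.resize(tile(i,x,y,w,h,400/w),(400,300))
cv2.imwrite('pics/z2.png',np.hstack([z(s,215,210,120,90),z(t,145,170,80,60)]))"
```

```text
tool d [ 1.27 -0.86 77.65] rot [-0.0005  0.0052 -0.0018] dist 77.7 t 2.75 F [ 0.1 -0.2  0.9] grip 0.998 0.0 pos [453.9 251.3 272.7]
```

View pics/z2.png

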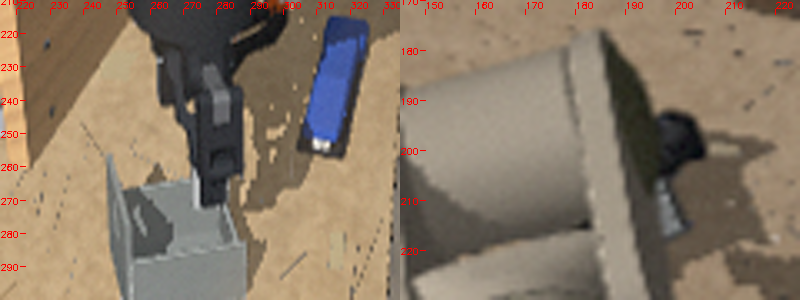

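The open gripper is above the holder, with the near fingertip at about (279,271) in side. It looks consistent with straddling the walls, so I'll descend.

In the tool's units: 77 mm is 0.154, 65 mm is 0.13.

Call:
{"fn": "drive_effector", "kwargs": {"ticks": [{"d": [0.0012,-0.001,0.04]},{"d": [0.0012,-0.001,0.09]},{"d": [0.0012,-0.001,0.13]},{"d": [0.0012,-0.001,0.154]},{"d": [0.0012,-0.001,0.154]}]}}

```text
time_s: 3.35
eef_pos: [454.9, 253.2, 197.8]
ee_rot: [0.0, 0.979, 0.203, -0.0]
force: [0.0, -0.6, 0.5]
grip_width: 1.003
grip_force: 0.0
```

Call:
{"fn": "drive_effector", "kwargs": {"ticks": [{},{},{},{},{},{},{}], "jaw": 0, "squeeze": 50}}

```text
time_s: 4.05
eef_pos: [455.2, 253.6, 199.3]
ee_rot: [-0.0, 0.979, 0.203, 0.001]
force: [-1.1, -0.0, 6.9]
grip_width: 0.738
grip_force: 56.1
```

```bash
python3 -c "
from h import *
need(454.3,252.5,195,.41)"
```

```text
tool d [-1.26  0.62  4.35] rot [ 0.0005 -0.0028 -0.0002] dist 4.6 t 4.05 F [-1.1 -0.   6.9] grip 0.738 56.1 pos [455.2 253.6 199.3]
```

In the tool's units: -95 mm is -0.19, -80 mm is -0.16.

Call:
{"fn": "drive_effector", "kwargs": {"ticks": [{"d": [0,0,-0.04]},{"d": [0,0,-0.1]},{"d": [0,0,-0.16]},{"d": [0,0,-0.19]},{"d": [0,0,-0.19]}]}}

```text
time_s: 4.55
eef_pos: [454.9, 253.6, 295.2]
ee_rot: [-0.0, 0.979, 0.204, 0.002]
force: [0.0, -0.0, -2.7]
grip_width: 0.737
grip_force: 56.2
```

```bash
python3 -c "
from h import *
need(465,69,290,-.195)"
```

```text
tool d [-64.36 173.32   4.96] rot [-0.0009 -0.0048  0.605 ] dist 184.9 t 4.55 F [ 0.  -0.  -2.7] grip 0.737 56.2 pos [454.9 253.6 295.2]
```

In the tool's units: 173.3 mm is 0.3466, 165 mm is 0.33, 0.605 rad is 0.3852.

Call:
{"fn": "drive_effector", "kwargs": {"ticks": [{"d": [-0.018,0.05,0],"rotvec": [0,0,0.0637]},{"d": [-0.04,0.11,0.004],"rotvec": [0,0,0.1401]},{"d": [-0.062,0.17,0.006],"rotvec": [0,0,0.2165]},{"d": [-0.086,0.23,0.008],"rotvec": [0,0,0.2928]},{"d": [-0.108,0.29,0.01],"rotvec": [0,0,0.3565]},{"d": [-0.122,0.33,0.01],"rotvec": [0,0,0.3852]},{"d": [-0.1288,0.3466,0.01],"rotvec": [0,-0.0019,0.3852]},{"d": [-0.1288,0.3466,0.01],"rotvec": [0,-0.0019,0.3852]}]}}

```text
time_s: 5.35
eef_pos: [464.6, 68.4, 287.2]
ee_rot: [0.0, 0.995, -0.098, -0.002]
force: [-0.1, 0.3, -2.5]
grip_width: 0.74
grip_force: 56.2
```

Call:
{"fn": "drive_effector", "kwargs": {"ticks": [{},{}]}}

```text
time_s: 5.55
eef_pos: [464.6, 69.8, 287.5]
ee_rot: [0.0, 0.995, -0.097, -0.002]
force: [0.5, 0.6, -2.2]
grip_width: 0.737
grip_force: 56.2
```

```bash
python3 - <<'E'
from h import *
need(473.4,67.7,290,-.195)
s,t=ctrl.capture('side'),ctrl.capture('top')
z=lambda i,x,y,w,h:cv2.resize(tile(i,x,y,w,h,400/w),(400,300))
cv2.imwrite('pics/z3.png',np.hstack([z(s,215,145,80,60),z(t,205,150,80,60)]))
E
```

```text
tool d [ 9.07  0.35 -2.48] rot [0.0007 0.0031 0.0016] dist 9.4 t 5.55 F [ 0.5  0.6 -2.2] grip 0.737 56.2 pos [464.6  69.8 287.5]
```

View pics/z3.png

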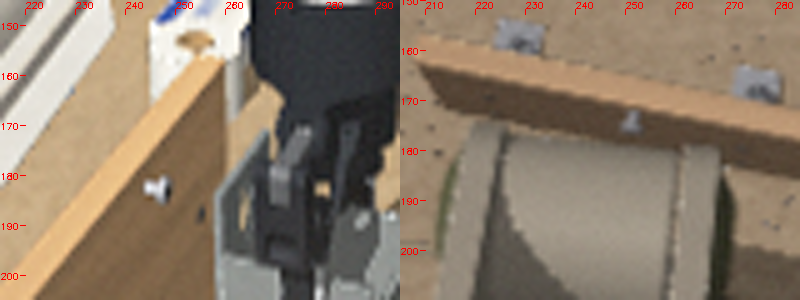

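Side picture shows the held holder's back plate with near top corner about (258,183), far top corner about (269,171), keyhole at about (264,189); screw head at (247,182.6). I'll compare these with the predicted pose.

```bash
python3 - <<'E'
from h import *
np.set_printoptions(precision=1,suppress=True)
s=ctrl.sense(); p=s["eef_pos"]; q=s["ee_rot"]; M=R.from_quat(np.asarray(q)[[1,2,3,0]]).as_matrix(); print(M)
ux=M[:,0];uy=-M[:,1];uz=-M[:,2]
O=p+6.8*ux-199.3*uz; print("O",O)
for P in((40,32,90),(40,-32,90),(36,32,90),(40,0,67),(40,0,58),(40,0,79.5),(40,0,48)): print(P,proj("side",O+ux*P[0]+uy*P[1]+uz*P[2]))
im=cv2.resize(tile(ctrl.capture("side"),250,162,40,50,12),(480,600)); cv2.imwrite("pics/z4.png",im)
E
```

```text
[[ 1.  -0.2 -0. ]
 [-0.2 -1.  -0. ]
 [-0.   0.  -1. ]]
O [470.7  68.3  88.3]
(40, 32, 90) [257.  182.9]
(40, -32, 90) [267.  169.3]
(36, 32, 90) [258.6 183.2]
(40, 0, 67) [262.2 183.8]
(40, 0, 58) [262.3 186.9]
(40, 0, 79.5) [262.2 179.5]
(40, 0, 48) [262.3 190.3]
```

View pics/z4.png

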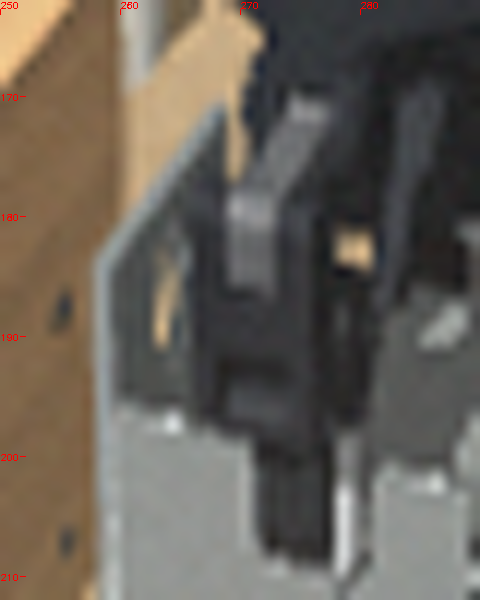

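```bash
python3 - <<'E'
from h import *
n=np.array([np.cos(-.195),np.sin(-.195)]); S=np.array([558.5,50.8])
need(*(S-n*(46.8+20)),290.6,-.195)
E
```

```text
tool d [28.9   0.21 -3.02] rot [0.0008 0.0028 0.0011] dist 29.1 t 5.7 F [ 0.2  0.6 -2.7] grip 0.738 56.2 pos [464.6  69.5 287.7]
```

In the tool's units: 28.9 mm is 0.0578, 24 mm is 0.048, 0.003 rad is 0.0019.

Call:
{"fn": "drive_effector", "kwargs": {"ticks": [{"d": [0.016,0.0004,-0.006],"rotvec": [0,0.0019,0]},{"d": [0.032,0.0004,-0.006],"rotvec": [0,0.0019,0.0006]},{"d": [0.048,0.0004,-0.006],"rotvec": [0,0.0019,0.0006]},{"d": [0.0578,0.0004,-0.006],"rotvec": [0,0.0019,0.0006]},{"d": [0.0578,0.0004,-0.006],"rotvec": [0,0.0019,0.0006]},{"d": [0.0578,0.0004,-0.006],"rotvec": [0,0.0019,0.0006]}]}}

```text
time_s: 6.3
eef_pos: [493.0, 63.1, 290.4]
ee_rot: [0.0, 0.995, -0.098, -0.0]
force: [-0.2, 0.2, -3.2]
grip_width: 0.74
grip_force: 56.2
```

```bash
python3 - <<'E'
from h import *
n=np.array([np.cos(-.195),np.sin(-.195)]); S=np.array([558.5,50.8])
need(*(S-n*(46.8+2)),290.6,-.195)
cv2.imwrite("pics/z5.png",np.hstack([cv2.resize(tile(ctrl.capture("side"),235,162,40,50,10),(400,500)),cv2.resize(tile(ctrl.capture("top"),230,155,40,50,10),(400,500))]))
E
```

```text
tool d [17.85 -0.7  -0.22] rot [ 0.0009  0.0005 -0.0013] dist 17.9 t 6.3 F [-0.2  0.2 -3.2] grip 0.74 56.2 pos [493.   63.1 290.4]
```

View pics/z5.png

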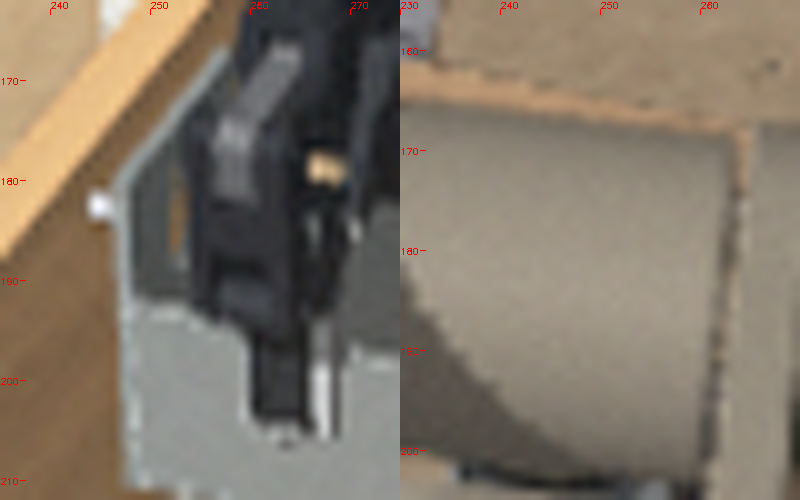

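Side: near top corner of the plate at (246.5,179), keyhole slit at (252,183), screw (245,182), consistent with alignment. I'll advance gently and watch the force.

In the tool's units: 11 mm is 0.022, 9 mm is 0.018, -0.001 rad is -0.0006.

Call:
{"fn": "drive_effector", "kwargs": {"ticks": [{"d": [0.006,-0.0012,0],"rotvec": [0,0,-0.0006]},{"d": [0.012,-0.0012,0],"rotvec": [0,0,-0.0006]},{"d": [0.018,-0.0012,0],"rotvec": [0,0,-0.0006]},{"d": [0.022,-0.0012,0],"rotvec": [0,0,-0.0006]},{"d": [0.022,-0.0012,0],"rotvec": [0,0,-0.0006]}]}}

```text
time_s: 6.9
eef_pos: [504.1, 61.4, 290.6]
ee_rot: [0.0, 0.995, -0.097, 0.0]
force: [0.2, -0.1, -2.5]
grip_width: 0.742
grip_force: 56.2
```

```bash
python3 -c "
from h import *
need(510.6,60.2,290.6,-.195)"
```

```text
tool d [ 6.57 -0.04 -0.05] rot [ 0.0009 -0.0002 -0.0003] dist 6.6 t 6.9 F [ 0.2 -0.1 -2.5] grip 0.742 56.2 pos [504.1  61.4 290.6]
```

In the tool's units: 5.5 mm is 0.011, 4 mm is 0.008.

Call:
{"fn": "drive_effector", "kwargs": {"ticks": [{"d": [0.004,0,0]},{"d": [0.008,0,0]},{"d": [0.011,0,0]},{"d": [0.011,0,0]}]}}

```text
time_s: 7.3
eef_pos: [509.5, 60.4, 290.6]
ee_rot: [0.0, 0.995, -0.097, 0.0]
force: [0.4, -0.8, -2.2]
grip_width: 0.736
grip_force: 56.2
```

```bash
python3 -c "
from h import *
need(510.6,60.2,290.6,-.195)"
```

```text
tool d [ 1.14 -0.02  0.04] rot [ 0.0009 -0.0003 -0.0002] dist 1.1 t 7.3 F [ 0.4 -0.8 -2.2] grip 0.736 56.2 pos [509.5  60.4 290.6]
```

In the tool's units: 2 mm is 0.004, 1 mm is 0.002.

Call:
{"fn": "drive_effector", "kwargs": {"ticks": [{"d": [0.002,0,0]},{"d": [0.004,0,0]},{"d": [0.004,0,0]}]}}

```text
time_s: 7.6
eef_pos: [511.4, 60.0, 290.6]
ee_rot: [0.0, 0.995, -0.097, 0.0]
force: [0.5, -0.6, -2.7]
grip_width: 0.739
grip_force: 56.2
```

Call:
{"fn": "drive_effector", "kwargs": {"ticks": [{"d": [0.0014,0,0]},{"d": [0.0028,0,0]},{"d": [0.0028,0,0]}]}}

```text
time_s: 7.9
eef_pos: [512.7, 59.8, 290.6]
ee_rot: [0.0, 0.995, -0.097, 0.0]
force: [-0.4, -0.0, -2.4]
grip_width: 0.738
grip_force: 56.2
```

In the tool's units: 1.2 mm is 0.0024, 0.6 mm is 0.0012.

Call:
{"fn": "drive_effector", "kwargs": {"ticks": [{"d": [0.0012,0,0]},{"d": [0.0024,0,0]},{"d": [0.0024,0,0]}]}}

```text
time_s: 8.2
eef_pos: [513.7, 59.6, 290.6]
ee_rot: [0.0, 0.995, -0.097, -0.0]
force: [-3.6, -0.1, -1.3]
grip_width: 0.743
grip_force: 56.5
```

Call:
{"fn": "drive_effector", "kwargs": {"ticks": [{"d": [0.0012,0,0]},{"d": [0.0024,0,0]},{"d": [0.0024,0,0]}]}}

```text
time_s: 8.5
eef_pos: [514.2, 59.5, 290.5]
ee_rot: [0.001, 0.995, -0.097, -0.002]
force: [-10.6, -0.3, 4.3]
grip_width: 0.741
grip_force: 57.1
```

In the tool's units: -2.4 mm is -0.0048, -1.5 mm is -0.003.

Call:
{"fn": "drive_effector", "kwargs": {"ticks": [{"d": [-0.003,0,0]},{"d": [-0.0048,0,0]},{"d": [-0.0048,0,0]}]}}

```text
time_s: 8.8
eef_pos: [512.7, 59.8, 290.7]
ee_rot: [0.0, 0.995, -0.097, 0.0]
force: [-0.5, -0.4, -2.2]
grip_width: 0.738
grip_force: 56.2
```

Call:
{"fn": "drive_effector", "kwargs": {"ticks": [{"d": [0,0,0.006]},{"d": [0,0,0.012]},{"d": [0,0,0.018]},{"d": [0,0,0.024]},{"d": [0,0,0.028]},{"d": [0,0,0.028]}]}}

```text
time_s: 9.4
eef_pos: [512.6, 59.8, 276.3]
ee_rot: [0.0, 0.995, -0.097, -0.0]
force: [0.4, 0.5, -2.4]
grip_width: 0.74
grip_force: 56.2
```

In the tool's units: 2.5 mm is 0.005, 1 mm is 0.002.

Call:
{"fn": "drive_effector", "kwargs": {"ticks": [{"d": [0,0,0.002]},{"d": [0,0,0.005]},{"d": [0,0,0.005]}]}}

```text
time_s: 9.7
eef_pos: [512.6, 59.8, 274.0]
ee_rot: [0.0, 0.995, -0.097, -0.0]
force: [-1.1, -0.9, -1.9]
grip_width: 0.736
grip_force: 56.2
```

Call:
{"fn": "drive_effector", "kwargs": {"ticks": [{"d": [0,0,0.0014]},{"d": [0,0,0.0028]},{"d": [0,0,0.0028]}]}}

```text
time_s: 10.0
eef_pos: [512.7, 59.8, 272.7]
ee_rot: [0.0, 0.995, -0.097, 0.0]
force: [0.5, -1.1, -2.3]
grip_width: 0.74
grip_force: 56.3
```

Call:
{"fn": "drive_effector", "kwargs": {"ticks": [{"d": [0,0,0.001]},{"d": [0,0,0.002]},{"d": [0,0,0.002]}]}}

```text
time_s: 10.3
eef_pos: [512.8, 59.8, 272.1]
ee_rot: [0.0, 0.995, -0.097, 0.001]
force: [-1.4, 0.7, 2.4]
grip_width: 0.739
grip_force: 56.8
```

Call:
{"fn": "drive_effector", "kwargs": {"ticks": [{},{},{},{},{}], "jaw": 0.95}}

```text
time_s: 10.8
eef_pos: [512.7, 59.8, 271.7]
ee_rot: [0.0, 0.995, -0.097, -0.0]
force: [0.9, -0.4, -0.3]
grip_width: 0.947
grip_force: 0.0
```

Call:
{"fn": "drive_effector", "kwargs": {"ticks": [{"d": [0,0,-0.03]},{"d": [0,0,-0.09]},{"d": [0,0,-0.18]},{"d": [0,0,-0.24]},{"d": [0,0,-0.24]}]}}

```text
time_s: 11.3
eef_pos: [512.9, 59.9, 395.8]
ee_rot: [0.0, 0.995, -0.097, 0.004]
force: [0.5, -0.3, -0.2]
grip_width: 0.95
grip_force: 0.0
```

```bash
python3 - <<'E'
from h import *
need(475,-150,392,-.195)
cv2.imwrite("pics/z6.png",np.hstack([cv2.resize(tile(ctrl.capture("side"),225,150,60,75,400/60),(400,500)),cv2.resize(tile(ctrl.capture("top"),220,150,60,75,400/60),(400,500))]))
E
```

```text
tool d [  3.52 213.29   3.88] rot [ 0.0002 -0.008  -0.0001] dist 213.4 t 11.3 F [ 0.5 -0.3 -0.2] grip 0.95 0.0 pos [512.9  59.9 395.8]
```

View pics/z6.png

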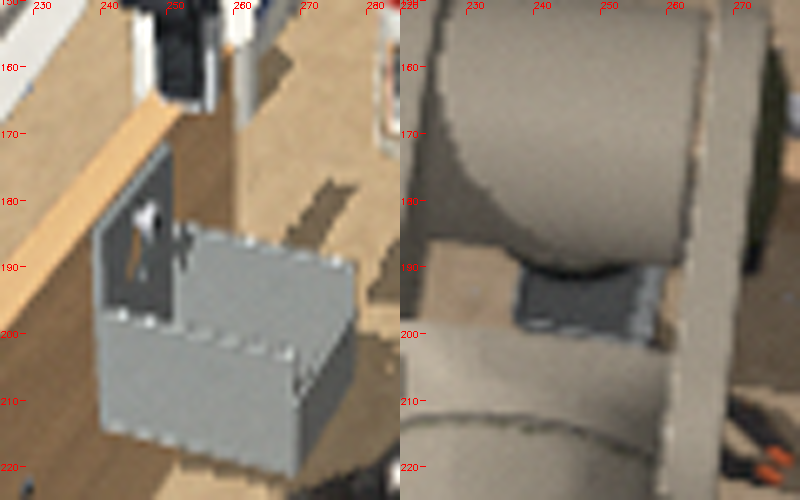

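```bash
python3 - <<'E'
from h import *
print(onz("top",(352.7,199.03),106),onz("top",(352.7,199.03),98))
j=onz("top",(352.7,199.03),104)
print([proj("side",(j[0],j[1],z)) for z in(0,85,106)])
need(j[0],j[1],392,-.195)
t=ctrl.capture("top");h=cv2.cvtColor(t,cv2.COLOR_RGB2HSV)[188:212,338:368]
m=((h[...,0]<8)|(h[...,0]>172))&(h[...,1]>130)&(h[...,2]>80); ys,xs=np.nonzero(m); print(len(xs), xs.mean()+338,ys.mean()+188, cv2.minEnclosingCircle(np.float32(np.c_[xs+338,ys+188])))
E
```

```text
[ 485.14505149 -253.52231359  106.        ] [ 485.96237056 -255.34859431   98.        ]
[array([287.90746995, 170.86160422]), array([288.78025457, 148.10176059]), array([289.00695936, 142.1899178 ])]
tool d [ 3.4230e+01  3.1319e+02 -1.6000e-01] rot [ 0.0009 -0.0004 -0.0002] dist 315.1 t 11.4 F [ 0.1  0.4 -0.8] grip 0.953 0.0 pos [512.5  59.9 391.6]
119 353.2689075630252 198.39495798319328 ((353.25, 198.625), 7.379336357116699)
```

The side picture shows the holder hanging alone, level against the board, with the screw head (247,182) at the top of the slot and the round hole open below it. Now the jar.

In the tool's units: 313.2 mm is 0.6264, 295 mm is 0.59.

Call:
{"fn": "drive_effector", "kwargs": {"ticks": [{"d": [0.008,0.07,0]},{"d": [0.016,0.15,0]},{"d": [0.026,0.24,0]},{"d": [0.036,0.33,0]},{"d": [0.046,0.42,0]},{"d": [0.056,0.51,0]},{"d": [0.064,0.59,0]},{"d": [0.0684,0.6264,0]}], "jaw": 1.0}}

```text
time_s: 12.25
eef_pos: [484.8, -256.9, 390.2]
ee_rot: [-0.0, 0.995, -0.099, -0.001]
force: [0.1, 0.2, 1.3]
grip_width: 0.998
grip_force: 0.0
```

Call:
{"fn": "drive_effector", "kwargs": {"ticks": [{},{}]}}

```text
time_s: 12.45
eef_pos: [485.6, -253.2, 391.1]
ee_rot: [-0.0, 0.995, -0.097, -0.001]
force: [0.3, -0.2, -0.2]
grip_width: 1.001
grip_force: 0.0
```

```bash
python3 -c "
from h import *
need(485.5,-254.3,245,-.195)"
```

```text
tool d [  0.3    1.12 146.15] rot [-0.0004  0.0013  0.    ] dist 146.2 t 12.45 F [ 0.3 -0.2 -0.2] grip 1.001 0.0 pos [ 485.6 -253.2  391.1]
```

In the tool's units: 145 mm is 0.29, 140 mm is 0.28.

Call:
{"fn": "drive_effector", "kwargs": {"ticks": [{"d": [0,0.002,0.06]},{"d": [0,0.002,0.13]},{"d": [0,0.002,0.2]},{"d": [0,0.002,0.25]},{"d": [0,0.002,0.28]},{"d": [0,0.002,0.29]},{"d": [0,0.002,0.29]}]}}

```text
time_s: 13.15
eef_pos: [485.6, -254.0, 246.9]
ee_rot: [0.0, 0.995, -0.097, -0.0]
force: [0.0, -0.3, -0.8]
grip_width: 1.002
grip_force: 0.0
```

Call:
{"fn": "drive_effector", "kwargs": {"ticks": [{},{},{},{},{},{},{},{}], "jaw": 0, "squeeze": 40}}

```text
time_s: 13.95
eef_pos: [485.4, -255.3, 247.9]
ee_rot: [0.001, 0.995, -0.098, 0.001]
force: [-0.6, -0.6, 6.2]
grip_width: 0.509
grip_force: 40.3
```

In the tool's units: -150 mm is -0.3, -135 mm is -0.27.

Call:
{"fn": "drive_effector", "kwargs": {"ticks": [{"d": [0,0,-0.03]},{"d": [0,0,-0.08]},{"d": [0,0,-0.15]},{"d": [0,0,-0.22]},{"d": [0,0,-0.27]},{"d": [0,0,-0.3]},{"d": [0,0,-0.3]}]}}

```text
time_s: 14.65
eef_pos: [485.3, -255.0, 398.8]
ee_rot: [0.001, 0.995, -0.097, 0.002]
force: [0.3, -0.7, -1.7]
grip_width: 0.513
grip_force: 41.1
```

```bash
python3 -c "
from h import *
need(515.4,59.2,398,-.195)"
```

```text
tool d [-3.1390e+01 -3.1406e+02 -1.2000e-01] rot [ 0.0026 -0.0033 -0.0002] dist 315.6 t 14.65 F [ 0.3 -0.7 -1.7] grip 0.513 41.1 pos [ 485.3 -255.   398.8]
```

In the tool's units: -285 mm is -0.57, -255 mm is -0.51.

Call:
{"fn": "drive_effector", "kwargs": {"ticks": [{"d": [-0.006,-0.05,0]},{"d": [-0.012,-0.12,0]},{"d": [-0.02,-0.2,0]},{"d": [-0.028,-0.28,0]},{"d": [-0.036,-0.36,0]},{"d": [-0.044,-0.44,0]},{"d": [-0.052,-0.51,0]},{"d": [-0.058,-0.57,0]}]}}

```text
time_s: 15.45
eef_pos: [511.8, 32.1, 395.4]
ee_rot: [0.0, 0.995, -0.097, -0.001]
force: [0.7, -0.1, -0.7]
grip_width: 0.508
grip_force: 41.1
```

Call:
{"fn": "drive_effector", "kwargs": {"ticks": [{"d": [-0.002,-0.03,0]},{"d": [-0.0048,-0.05,0]},{"d": [-0.0048,-0.058,0]},{"d": [-0.0048,-0.058,0]},{"d": [-0.0048,-0.058,0]}]}}

```text
time_s: 15.95
eef_pos: [515.4, 58.3, 396.6]
ee_rot: [0.001, 0.995, -0.098, -0.0]
force: [0.2, -0.2, -1.3]
grip_width: 0.507
grip_force: 41.2
```

```bash
python3 - <<'E'
from h import *
need(515.4,59.2,360,-.195)
cv2.imwrite("pics/z7.png",np.hstack([cv2.resize(tile(ctrl.capture("side"),220,130,70,87,400/70),(400,500)),cv2.resize(tile(ctrl.capture("top"),220,150,60,75,400/60),(400,500))]))
E
```

```text
tool d [-0.22 -0.92 36.6 ] rot [ 0.0011 -0.     -0.0013] dist 36.6 t 15.95 F [ 0.2 -0.2 -1.3] grip 0.507 41.2 pos [515.4  58.3 396.6]
```

View pics/z7.png

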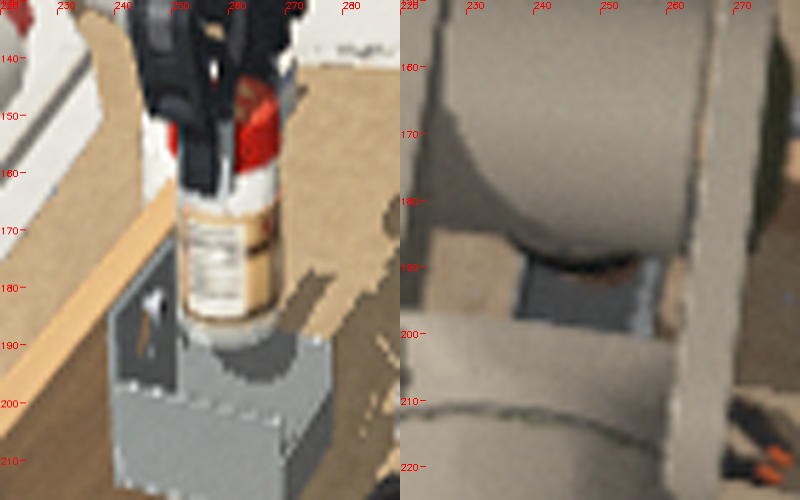

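The jar hangs straight above the pocket in the side picture, its body spanning columns 251–268 and its bottom at about row 189, with the pocket opening below. I'll check the jar's offset from the tool numerically.

```bash
python3 - <<'E'
from h import *
p=ctrl.sense()["eef_pos"]; n=np.array([np.cos(-.195),np.sin(-.195),0]); w=np.array([-n[1],n[0],0])
for z in (150,185,230):
  for r in(-21,0,21): print(z,r,proj("side",[p[0]+r,p[1],z]))
O=np.array([518.4,58.7,72.8])
for P in((-40,32,36),(-40,-32,36),(36,32,56),(-40,32,0),(40,32,90),(40,-32,90)): print(P,proj("side",O+n*P[0]+w*P[1]+[0,0,P[2]]))
E
```

```text
150 -21 [268.76113603 185.76639837]
150 0 [260.29218119 184.89059238]
150 21 [251.87545447 184.02018749]
185 -21 [268.81158926 173.63420429]
185 0 [260.15395551 172.77726352]
185 21 [251.55089823 171.92572477]
230 -21 [268.87986655 157.21596181]
230 0 [259.96692802 156.38721497]
230 21 [251.1118254  155.56384585]
(-40, 32, 36) [269.53221442 209.34509006]
(-40, -32, 36) [278.64327648 194.91694971]
(36, 32, 56) [240.51244582 195.85027104]
(-40, 32, 0) [269.4650535  220.86312014]
(40, 32, 90) [238.42683363 183.97062641]
(40, -32, 90) [249.14773717 170.66287606]
```

Prediction and picture agree within about 2 mm, so I'll lower the jar.

The rows are not in the units I measure in: shifts go in shares of 0.5 m and turns go in shares of 90 degrees. I convert before sending: 69 mm is 0.138, 67 mm is 0.134.

Call:
{"fn": "drive_effector", "kwargs": {"ticks": [{"d": [0,-0.002,0.03]},{"d": [0,-0.002,0.064]},{"d": [0,-0.002,0.096]},{"d": [0,-0.002,0.12]},{"d": [0,-0.002,0.134]},{"d": [0,-0.002,0.138]},{"d": [0,-0.002,0.138]}]}}

```text
time_s: 16.75
eef_pos: [515.7, 60.0, 328.0]
ee_rot: [0.0, 0.995, -0.097, 0.0]
force: [-0.8, 0.8, -1.5]
grip_width: 0.509
grip_force: 41.2
```

Call:
{"fn": "drive_effector", "kwargs": {"ticks": [{"d": [0,0,0.0014]},{"d": [0,0,0.003]},{"d": [0,0,0.003]}]}}

```text
time_s: 17.05
eef_pos: [515.6, 60.1, 326.4]
ee_rot: [0.0, 0.995, -0.097, 0.0]
force: [0.1, 0.3, -1.8]
grip_width: 0.509
grip_force: 41.2
```

Call:
{"fn": "drive_effector", "kwargs": {"ticks": [{"d": [0,0,0.001]},{"d": [0,0,0.002]},{"d": [0,0,0.002]}]}}

```text
time_s: 17.35
eef_pos: [515.5, 60.1, 325.2]
ee_rot: [0.0, 0.995, -0.097, -0.0]
force: [-0.4, -0.1, -0.7]
grip_width: 0.512
grip_force: 41.2
```

In the tool's units: 0.8 mm is 0.0016, 0.4 mm is 0.0008.

Call:
{"fn": "drive_effector", "kwargs": {"ticks": [{"d": [0,0,0.0008]},{"d": [0,0,0.0016]},{"d": [0,0,0.0016]}]}}

```text
time_s: 17.65
eef_pos: [515.5, 60.1, 324.4]
ee_rot: [0.0, 0.995, -0.097, -0.0]
force: [1.3, 0.2, -2.0]
grip_width: 0.508
grip_force: 41.2
```

Call:
{"fn": "drive_effector", "kwargs": {"ticks": [{"d": [0,0,0.0006]},{"d": [0,0,0.0012]},{"d": [0,0,0.0012]}]}}

```text
time_s: 17.95
eef_pos: [515.6, 60.0, 323.8]
ee_rot: [0.0, 0.995, -0.097, 0.0]
force: [-0.3, 0.6, -1.1]
grip_width: 0.508
grip_force: 41.2
```

In the tool's units: 0.6 mm is 0.0012, 0.3 mm is 0.0006.

Call:
{"fn": "drive_effector", "kwargs": {"ticks": [{"d": [0,0,0.0006]},{"d": [0,0,0.0012]},{"d": [0,0,0.0012]}]}}

```text
time_s: 18.25
eef_pos: [515.6, 60.0, 323.5]
ee_rot: [0.0, 0.995, -0.097, 0.0]
force: [-1.7, -0.9, 2.6]
grip_width: 0.508
grip_force: 41.4
```

Call:
{"fn": "drive_effector", "kwargs": {"ticks": [{"d": [0,0,0.0006]},{"d": [0,0,0.0012]},{"d": [0,0,0.0012]}]}}

```text
time_s: 18.55
eef_pos: [515.7, 60.0, 323.3]
ee_rot: [0.001, 0.995, -0.097, 0.001]
force: [-1.6, -0.2, 6.7]
grip_width: 0.511
grip_force: 41.8
```

```bash
python3 -c "
from h import *
[need(515.4,59.2,323,-.195) for _ in range(1)]"
```

```text
tool d [-0.11  0.85  0.34] rot [ 0.0009 -0.0015 -0.0002] dist 0.9 t 18.55 F [-1.6 -0.2  6.7] grip 0.511 41.8 pos [515.7  60.  323.3]
```

In the tool's units: -0.6 mm is -0.0012.

Call:
{"fn": "drive_effector", "kwargs": {"ticks": [{"d": [0,0,-0.0012]},{"d": [0,0,-0.0012]}]}}

```text
time_s: 18.75
eef_pos: [515.6, 60.0, 323.4]
ee_rot: [0.0, 0.995, -0.097, 0.0]
force: [-2.2, -0.9, 3.4]
grip_width: 0.503
grip_force: 41.5
```

Call:
{"fn": "drive_effector", "kwargs": {"ticks": [{},{},{},{},{},{}], "jaw": 0.85}}

```text
time_s: 19.35
eef_pos: [515.5, 60.1, 323.2]
ee_rot: [0.0, 0.995, -0.097, -0.0]
force: [0.5, -0.3, 0.2]
grip_width: 0.847
grip_force: 0.0
```

Call:
{"fn": "drive_effector", "kwargs": {"ticks": [{"d": [0,0,-0.02]},{"d": [0,0,-0.06]},{"d": [0,0,-0.12]},{"d": [0,0,-0.19]},{"d": [0,0,-0.22]},{"d": [0,0,-0.22]}]}}

```text
time_s: 19.95
eef_pos: [515.4, 60.2, 436.0]
ee_rot: [0.0, 0.995, -0.097, 0.003]
force: [0.7, -0.8, 0.0]
grip_width: 0.849
grip_force: 0.0
```

Call:
{"fn": "drive_effector", "kwargs": {"ticks": [{"d": [-0.03,0.03,0]},{"d": [-0.07,0.08,0]},{"d": [-0.11,0.16,0]},{"d": [-0.15,0.24,0]},{"d": [-0.18,0.3,0]},{"d": [-0.2,0.34,0]},{"d": [-0.2,0.34,0]},{"d": [-0.2,0.34,0]}]}}

```text
time_s: 20.75
eef_pos: [384.4, -87.2, 432.9]
ee_rot: [0.0, 0.995, -0.098, -0.0]
force: [0.4, 0.3, 0.1]
grip_width: 0.854
grip_force: 0.0
```

```bash
python3 - <<'E'
from h import *
cv2.imwrite("pics/z8.png",np.hstack([cv2.resize(tile(ctrl.capture("side"),200,120,120,150,400/120),(400,500)),cv2.resize(tile(ctrl.capture("top"),155,130,160,120,400/160),(400,300)).copy() if 0 else cv2.copyMakeBorder(tile(ctrl.capture("top"),155,130,160,120,2.5),0,200,0,0,0)]))
E
```

```text
(no output)
```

View pics/z8.png

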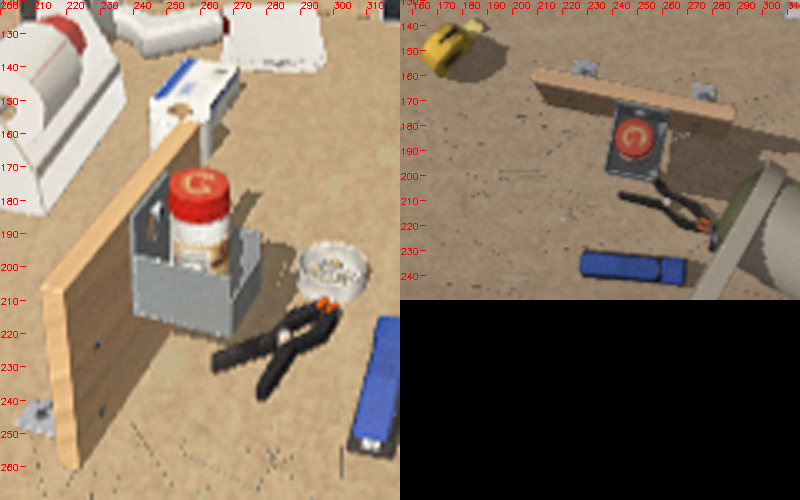

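The jar stands upright in the hanging holder (cap at (259,178) in side and (249,186) in top). The screw head shows at the slot top, the bystanders look undisturbed and the robot is clear.

Call:
{"fn": "drive_effector", "kwargs": {"ticks": [{},{},{}], "lines": "1,1"}}

```text
time_s: 21.15
```

```bash
python3 -c "
from rig import ctrl
print(ctrl.finish_job())"
```

```text
the job is handed in; nothing more can be done
None
```

The holder hangs on the screw by itself with the jar standing upright in it. The gripper is clear, the other things looked undisturbed in the last pictures, and the job was handed in at about 21 s of the 61 s limit.

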